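# Release the child-safety hook and open the sorting box

## Robot

A 7-joint arm with a two-finger parallel gripper is mounted at the origin on the work surface. World frame = base frame: x ahead of the robot, y to its left, z up, the work surface at z = 0. Lengths are in m, angles in degrees, forces in N, time in s.
With the tool pointing down it reaches from about 0.35 to 0.9 m from the base axis. Payload 8.1 kg.
Tool frame: the origin (TCP) lies midway between the tips of the shut fingers; the grasp point (between the pads) lies 19 mm behind it; z points along the fingers, y is the line along which they close (so a half turn about z gives the same grasp; the last joint's range is limited). The gripper opens to 85 mm and grips with 20 to 120 N. Pads are 22 mm wide; open, the fingers measure 114 mm over their backs; the gripper's body (76 mm by 85 mm) begins 54 mm behind the grasp point. The pads swing forward as they close: fully open they stand 13 mm farther back than shut.
Start: joints at [63.507, 24.895, 1.432, 90.138, -0.665, 64.973, -4.303], TCP at [0.22, -0.585, 0.231] pointing down, gripper open.
Joint ranges: [-149.89, 149.89], [-25.12, 119.58], [-72.63, 75.52], [4.76, 147.25], [-75.54, 255.54], [6.69, 114.76], [-157.13, 157.13]. Speed limits (degrees/s): [127.2, 127.2, 172.46, 172.46, 180, 180, 180].

## Interface

Orientations are given as a 3x3 rotation matrix whose columns are the frame's x, y, z axes.
In Python, from bench import ctrl gives the robot as it stands. Calls block until the motion is done:
- ctrl.move_pose(position, orientation): joint-space move of the TCP to a pose.
- ctrl.line_to(position, orientation=None, vel=0.15): straight line of the TCP; orientation=None keeps the orientation; vel is the mean speed in m/s.
- ctrl.set_joints(angles): joint-space move.
- ctrl.gripper_to(opening, newtons=None): finger opening in m; newtons is the grip in N (None keeps the last); returns when the fingers have stopped.
- ctrl.hold(seconds).
- ctrl.inverse_kinematics(position, orientation): joint angles nearest the present ones, or None.
- ctrl.get_obs(): the state.
- ctrl.snapshot(name): name is "scene" or "side" or "wrist"; returns the picture (420x560x3 uint8, blue, green, red); there is no depth.
- ctrl.camera_model(name): a dict with "fx", "fy", "cx", "cy" (pixels), "world_from_camera" (4x4, takes a point from camera to world coordinates); the wrist camera has in their place "hand_eye" (4x4, takes a point from camera to tool coordinates, whose origin is the TCP and whose axes are the flange's). Camera axes: x right, y up, looking along -z (the intrinsics and any distortion apply to the point x, -y, -z); pixel columns grow to the right and rows downward; lengths in m; the calibration is good to about 2 mm. A picture is of the moment at which its call begins: read the wrist's pose just before it. camera_model takes no time and is no camera call.
A pose or a line that the arm cannot do raises ctrl.MotionError and nothing moves.
- ctrl.sign_off(): hands the job in; it is judged then, once.
Trained networks look in the newest picture that a camera, given by its name, has taken for a name from the list of things; names that differ only in an ending like _2 or _b are one class to them, and where a whole thing is asked for, a point or a joint stands for the part that bears it (a point fixed in the world has none). Each returns a list of dicts, best first, with "confidence" (0 to 1); they miss things now and then, are a little off and sometimes report something else, mostly with a low value. They report only what shows in the picture. A call takes as long as a camera call.
- ctrl.find_in(camera, name): "location" ([x, y, z] in m, in world coordinates, good to about 4 mm: the middle of the surface that is visible of it).
The state is a dict: "t": time; "joint_pos": joint angles; "joint_vel": joint speeds; "joint_efforts": joint torques, N m; "eef_pos": TCP position; "tcp_rot": TCP orientation; "wrist_force": force on the tool from outside, world axes, zero at the start; "wrist_torque": the same for the moment, N m; "width": finger opening in m; "grasp_force": force on a finger pad.
Only numpy, scipy, OpenCV 4.12 (cv2) and the standard library are available. Lean on these libraries where they do the work, as an engineer would, in place of code of your own. Each camera call takes 0.05 s, during which the arm holds its last target. There are 200 camera calls.

## Task

The door of the plywood sorting box is held by a child-safety latch: draw the door out by its knob until the sprung hook inside catches it, then reach down through the narrow gap between the box's top board and the door, press the hook down just far enough to let go, and keep it down while you ease the door off the catch. Then swing the door wide open (at least 60 degrees) and leave it standing there. Hook and catch are thin plastic, so never yank the door against the catch, squash the hook against its stop or fling the door, and leave the padlock, the two loose hinges and the door stop where they lie.

Things in the scene. Friction and masses are not known exactly. Their poses are not given: they have to be found in the camera images.
- box: Plywood sorting box fixed on the bench, 240 x 240 x 200 mm high, 9 mm boards, its top level with the door's top edge; origin: centre of its underside. Its front, closed by the door, looks along its own -x (to the robot); the top board's front edge is at x = -120 mm. The galvanized funnel on its rear half (mouth 144 mm wide, centre x = +45 mm) is 305 mm high
- door (a joint): Opening angle of the door, rad: 0 shut, growing as its free edge swings towards the robot, 1.9 at its end. The hinge is stiff (0.12 N m), so the door stays where it is left. The hook stops it at about 0.23 to 0.26, where the gap at point gap is about 40 mm wide; it is off the catch beyond about 0.34
- door_hinge (a point): Point on the door's upright hinge axis (left front corner of the box, at the box's x = -121, y = +120 mm), level with the door's top edge, 200 mm above the bench. Axes turn with the door, which is 240 mm wide, 15 mm thick: it runs from here along -y; x = 0 is its inner face, -x points out of its front
- knob (a point): Centre of the head of the round hardwood knob (28 mm across, 24 mm long, its axis square to the door) on the door's front: 30 mm out from the front face, 35 mm below the door's top edge, 205 mm from the hinge axis. Axes as the door's
- gap (a point): Point on the door's inner face, level with its top edge, 165 mm from the hinge axis, straight above the root of the hook (white plastic, on the door's inner side). Axes as the door's: +x goes from the door across the gap into the box. The hook's sprung arm, 14 mm wide, runs from below this point 60 mm along +x and ends in an upward barb
- latch: White base plate of the hook (24 x 30 mm) on the door's inner face; origin 31.5 mm straight below point gap, axes as the door's. On the hook's arm, 15 to 36 mm from the door, sits a grey push-on finger cap, 18 mm wide: its top is 27 mm below the door's top edge at 30 mm from the door and rises away from it (0.24 mm per mm), but each cap sits up to 6 mm higher or lower than this; no reading shows it
- catch: White plastic catch, 50 mm wide, under the box's top board, 8 mm behind its front edge; origin: middle, 23 mm below the box's top. Its bar holds the barb. The cap pushed down 30 mm from the door lets the barb go just before a hard stop, which comes after 5 mm at 8 N (22 mm from the door: 3.5 mm, 11 N), more if the door is pulled; it cracks above 18 N. Barb and bar break at a 30 N pull
- padlock: Bystander: steel padlock lying flat, body 46 by 50 by 20 mm, origin under the body's centre
- hinge_a: Bystander: loose copper-finish butt hinge lying flat, 66 by 60 by 9 mm, origin under its centre
- hinge_b: Bystander: second loose copper-finish butt hinge, the same size, origin under its centre
- door_stop: Bystander: hardwood door-stop wedge, 130 by 45 mm, 36 mm high, origin under its centre

How it is judged (in metres and radians):
On the way, in this order (a step that is already met when the one before it is completed fails the run):
1. the door is drawn out onto the hook: open between 0.19 and 0.30 rad (value of joint door between 0.19 and 0.3 rad), for 0.3 s.
2. the door has come off the catch: open beyond 0.36 rad (value of joint door above 0.36 rad), for 0.1 s.
At the end, for the whole second after the job is handed in: the door stands still, open by more than 1.0 rad (57 degrees), and padlock, hinges and door stop lie within 15 mm of where they lay (value of joint door above 1 rad and velocity of joint door between -0.05 and 0.05 rad/s and distance of each of padlock, hinge_a, hinge_b, door_stop from where it was at the start of the episode below 0.015 m); the robot touches nothing.
It fails at once if the hook is pushed with more than 18 N (contact force between any of the fingers, the arm and latch above 18 N).
It fails at once if the hook is pulled against the catch with more than 30 N (contact force between latch and catch above 30 N).
It fails at once if the door is flung: faster than 2.5 rad/s (velocity of joint door above 2.5 rad/s).
It fails at once if a bystander is moved by more than 15 mm (distance of any of padlock, hinge_a, hinge_b, door_stop from where it was at the start of the episode above 0.015 m).
It also fails if it takes over 69 s, if anything falls off the work surface, if the arm or the gripper's body presses on something with over 40 N, if the wrist force passes 120 N, or if a joint passes its speed limit or range.

## Working session

There is one attempt and no reset: what is moved stays moved. The work goes in short steps, each a Python script; the robot and the scene stay as the last script left them, time stands still between calls to the robot, and variables do not carry over. Pictures are saved under pics/ and viewed, at most 10 in all, crops included, and the job is handed in when it is done.

```bash
ls; mkdir -p pics; python3 - <<'E'
from bench import ctrl
import cv2,numpy as np
np.set_printoptions(precision=4,suppress=True)
for c in("scene","side"):
    cv2.imwrite(f"pics/{c}0.png",ctrl.snapshot(c))
    m=ctrl.camera_model(c);print(c,{k:(np.array(v)) for k,v in m.items()})
    for n in["box","door","knob","latch","catch","padlock","hinge_a","door_stop"]:
        print(n,[(np.array(d["location"]),round(d["confidence"],2)) for d in ctrl.find_in(c,n)])
o=ctrl.get_obs();print(o["t"],o["eef_pos"],o["tcp_rot"],o["width"])
E
```

```text
pics
scene {'fx': array(496.3926), 'fy': array(496.3926), 'cx': array(285.6071), 'cy': array(210.4954), 'world_from_camera': array([[ 0.7245, -0.6566,  0.21  ,  0.8269],
       [ 0.6893,  0.6879, -0.2271, -0.2792],
       [ 0.0047,  0.3093,  0.951 ,  1.2677],
       [ 0.    ,  0.    ,  0.    ,  1.    ]])}
box [(array([0.7197, 0.013 , 0.1989]), 0.72)]
door [(array([0.5912, 0.0058, 0.1996]), 0.75), (array([ 0.5725, -0.2004,  0.0203]), 0.35)]
knob [(array([0.5877, 0.0109, 0.2013]), 0.66)]
latch []
catch []
padlock [(array([ 0.5752, -0.1999,  0.017 ]), 0.58), (array([0.7196, 0.0107, 0.2019]), 0.57)]
hinge_a [(array([ 0.7028, -0.1287,  0.0034]), 0.62)]
door_stop [(array([ 0.4372, -0.1945,  0.021 ]), 0.98), (array([0.5901, 0.0078, 0.1985]), 0.39)]
side {'fx': array(383.6657), 'fy': array(383.6657), 'cx': array(276.2279), 'cy': array(215.6831), 'world_from_camera': array([[-0.1997,  0.7559, -0.6234,  0.0436],
       [-0.9798, -0.1463,  0.1366,  0.1005],
       [ 0.012 ,  0.6381,  0.7699,  0.761 ],
       [ 0.    ,  0.    ,  0.    ,  1.    ]])}
box [(array([0.6391, 0.046 , 0.1996]), 0.67)]
door [(array([0.5825, 0.0528, 0.1285]), 0.89)]
knob [(array([0.5845, 0.0492, 0.1218]), 0.64)]
latch []
catch [(array([0.6357, 0.0449, 0.198 ]), 0.47)]
padlock [(array([ 0.5633, -0.1992,  0.0242]), 0.89)]
hinge_a [(array([0.6641, 0.2334, 0.0084]), 0.73), (array([ 0.6944, -0.1331,  0.0025]), 0.59)]
door_stop [(array([ 0.4281, -0.1881,  0.0205]), 0.69)]
0.9 [ 0.2201 -0.585   0.2313] [[ 0.936   0.3521  0.    ]
 [ 0.3521 -0.936  -0.0001]
 [-0.      0.0001 -1.    ]] 0.085153540273747
```

View pics/scene0.png

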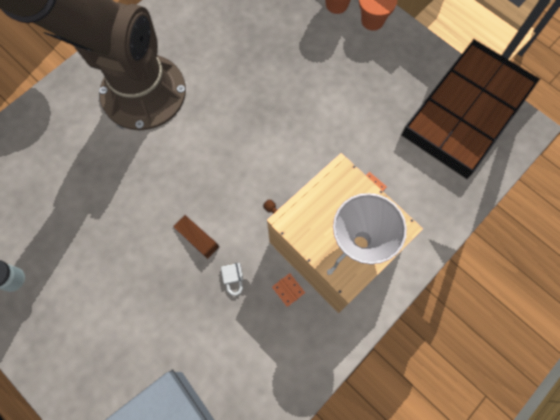

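View pics/side0.png

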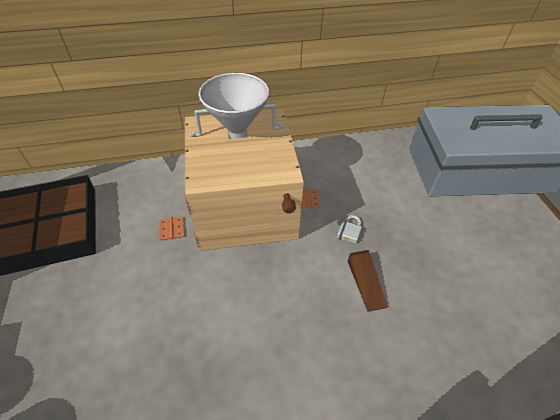

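The scene view shows the box top with corners near (268,225) and (343,156), and the knob at (270,205). In the side view the door's front top edge runs from (192,193) to (301,181), with the knob at (289,203). I'll zoom in to get the corners accurately.

```bash
python3 - <<'E'
import cv2
a=cv2.imread("pics/scene0.png")[140:320,255:435];b=cv2.imread("pics/side0.png")[100:260,175:335]
a=cv2.resize(a,None,fx=3.2,fy=3.2,interpolation=cv2.INTER_CUBIC)
b=cv2.resize(b,None,fx=4,fy=4,interpolation=cv2.INTER_CUBIC)[:600]
cv2.imwrite("pics/a.png",a);cv2.imwrite("pics/b.png",b[:592])
E
```

```text
(no output)
```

View pics/a.png

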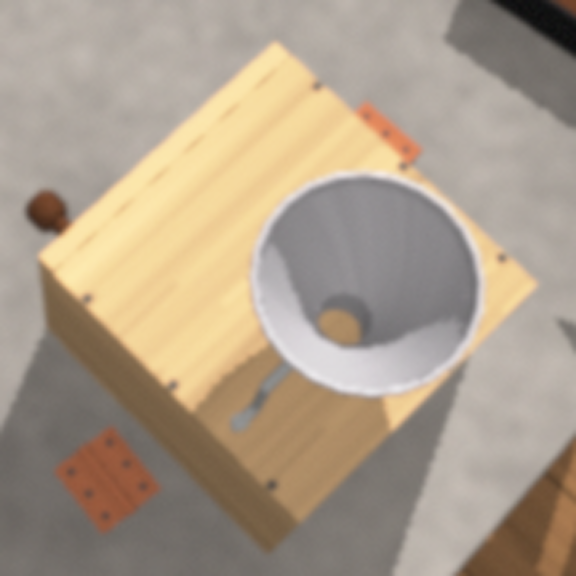

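View pics/b.png

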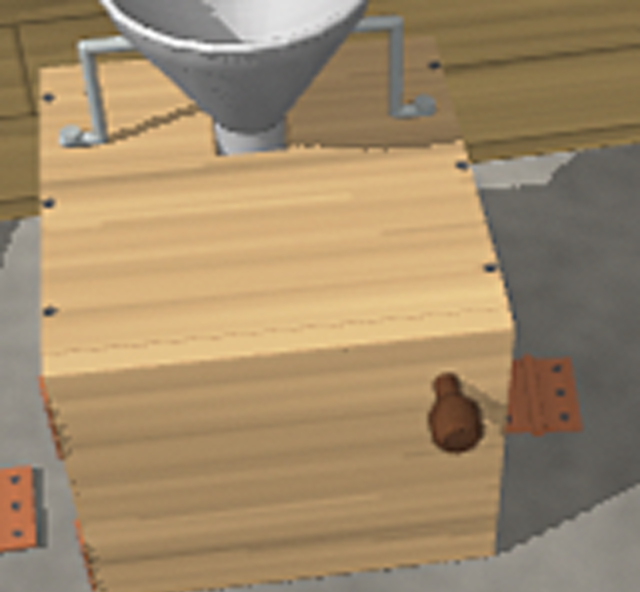

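```bash
cat > geo.py <<'E'
import numpy as np
from bench import ctrl
np.set_printoptions(precision=4,suppress=True)
def proj(c,P):
    m=ctrl.camera_model(c);T=np.linalg.inv(m["world_from_camera"])
    p=np.asarray(P)@T[:3,:3].T+T[:3,3]
    return np.c_[m["cx"]+m["fx"]*p[:,0]/-p[:,2], m["cy"]-m["fy"]*p[:,1]/-p[:,2]]
E
python3 - <<'E'
from geo import *
from scipy.optimize import least_squares
L=np.array([[-.136,.12,.2],[-.136,-.12,.2],[.12,.12,.2],[.12,-.12,.2],[-.166,-.085,.165]])
px={"scene":np.array([[341.6,153.1],[267.5,220.6],[422.8,228.75],[348.1,303.1],[269.4,205.9]]),
"side":np.array([[185.75,194],[303,182.5],[185,117],[283.75,108.75],[288.75,204.5]])}
def W(p):
    c,s=np.cos(p[2]),np.sin(p[2]);return L@np.array([[c,-s,0],[s,c,0],[0,0,1]]).T+[p[0],p[1],0]
for cs in(["scene"],["side"],["scene","side"]):
    f=lambda p:np.concatenate([(proj(c,W(p))-px[c]).ravel() for c in cs])
    r=least_squares(f,[.7,.01,0],loss="soft_l1");print(cs,r.x,np.degrees(r.x[2]));print(f(r.x).reshape(-1,2))
E
```

```text
['scene'] [ 0.718   0.0431 -0.0491] -2.811720701580945
[[-0.1527 -0.1541]
 [-0.7758 -0.3908]
 [ 0.3916  0.1404]
 [ 0.3914  0.3728]
 [ 0.0086 -0.0801]]
['side'] [ 0.7172  0.0407 -0.0495] -2.8366086843793563
[[-0.5457 -0.1043]
 [ 0.7804 -0.6189]
 [ 0.0256 -0.4259]
 [-0.2951 -0.0832]
 [ 0.0984  1.3251]]
['scene', 'side'] [ 0.7177  0.0419 -0.0489] -2.8007493126061043
[[-0.6049  0.1052]
 [-1.2494 -0.0924]
 [-0.0535  0.413 ]
 [-0.0743  0.6886]
 [-0.4489  0.203 ]
 [-1.1257 -0.1636]
 [ 0.1922 -0.7268]
 [-0.5207 -0.4625]
 [-0.8435 -0.1539]
 [-0.4724  1.2194]]
```

```bash
cat >> geo.py <<'E'
B=np.array([.7177,.0419]);PSI=-.0489
def rz(a):
    c,s=np.cos(a),np.sin(a);return np.array([[c,-s],[s,c]])
H=B+rz(PSI)@[-.121,.12]
def pt(th,x,y,z):  # point in door axes (z below/above top edge) -> world
    return np.r_[H+rz(PSI-th)@[x,y],.2+z]
def ori(th):
    R=np.zeros((3,3));D=rz(PSI-th);R[:2,0]=D[:,0];R[:2,1]=-D[:,1];R[2,2]=-1;return R
def door(xy,r,x):  # door angle from a world xy known to be at door x, -r
    v=np.asarray(xy)[:2]-H;return PSI-(np.arctan2(v[1],v[0])-np.arctan2(-r,x))
def st(tag=""):
    o=ctrl.get_obs();print(tag,"t%.2f"%o["t"],o["eef_pos"],"F",np.round(o["wrist_force"],2),"M",np.round(o["wrist_torque"],2),"w%.4f"%o["width"],"g",np.round(o["grasp_force"],1));return o
E
python3 - <<'E'
from geo import *
for a in[(0,-.045,-.205,-.054),(.23,-.045,-.205,-.054),(.23,.014,-.165,-.03),(1.2,.014,-.165,-.02),(1.2,.014,-.165,.15)]:
    print(pt(*a),ctrl.inverse_kinematics(pt(*a),ori(a[0])))
ctrl.gripper_to(.06,20)
ctrl.move_pose(pt(0,-.045,-.205,.04),ori(0))
st()
ctrl.line_to(pt(0,-.045,-.205,-.052),vel=.1)
st("down")
ctrl.gripper_to(.0,22)
st("grip")
E
```

```text
[ 0.5477 -0.0349  0.146 ] [   8.7554   23.8883  -14.3162  105.886     7.3903   51.1216 -101.8349]
[ 0.503 -0.017  0.146] [   8.2627   20.2449  -15.8168  111.914     7.2039   48.7738 -117.3633]
[0.5707 0.0052 0.17  ] [   5.1025   24.2657  -15.0213  101.2956    7.4347   55.4029 -118.8616]
[0.4506 0.1022 0.18  ] [ -69.8047   22.4614   67.4079  119.1652  -25.6238   54.6531 -150.0931]
[0.4506 0.1022 0.35  ] None
 t3.56 [ 0.5477 -0.036   0.2399] F [-0.36  0.23 -0.58] M [ 0.01  0.01 -0.02] w0.0601 g 0.0
down t4.62 [ 0.5482 -0.0349  0.1486] F [-0.43  0.03  0.31] M [ 0.01 -0.01  0.04] w0.0602 g 0.0
grip t5.01 [ 0.5481 -0.0341  0.1487] F [-2.03  2.49  6.28] M [0.7  0.29 0.03] w0.0274 g 23.2
```

```bash
python3 - <<'E'
from geo import *
o=ctrl.get_obs()
for th in(.08,.15,.19,.205,.215,.225):
    ctrl.line_to(pt(th,-.045,-.205,-.052),ori(th),vel=.06)
    o=st(th); print(door(o["eef_pos"],.205,-.045))
    if np.linalg.norm(o["wrist_force"][:2])>9: break
import cv2
cv2.imwrite("pics/scene1.png",cv2.resize(ctrl.snapshot("scene")[130:270,240:380],None,fx=4,fy=4,interpolation=cv2.INTER_CUBIC))
E
```

```text
0.08 t5.44 [ 0.5324 -0.0291  0.1487] F [-0.21  3.69  6.42] M [ 0.85 -0.09  0.07] w0.0271 g 23.3
0.07835473539253018
0.15 t5.83 [ 0.519  -0.0237  0.1487] F [-0.12  3.46  6.63] M [ 0.79 -0.09  0.15] w0.0272 g 23.3
0.1474447159644991
0.19 t6.12 [ 0.5114 -0.0202  0.1487] F [0.23 3.53 5.98] M [ 0.85 -0.1   0.19] w0.0271 g 23.3
0.1875685419869872
0.205 t6.38 [ 0.5086 -0.0188  0.1487] F [1.02 3.84 6.73] M [ 0.91 -0.15  0.19] w0.0268 g 23.4
0.20239915851548912
0.215 t6.62 [ 0.5068 -0.0179  0.1487] F [1.1  4.19 7.27] M [ 0.86 -0.18  0.15] w0.0269 g 23.4
0.21207890503716936
0.225 t6.88 [ 0.5049 -0.0169  0.1486] F [0.67 3.03 6.51] M [ 0.9  -0.15  0.14] w0.0273 g 23.4
0.22214669620524025
```

View pics/scene1.png

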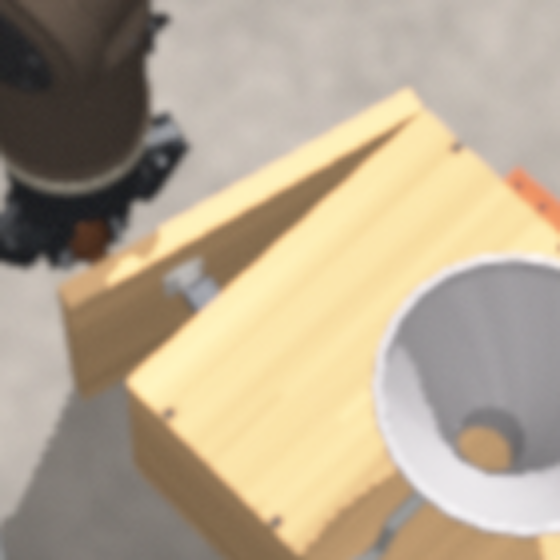

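The hook is visible in the gap at about (190,285) in the crop, and the door is open about 0.22 rad. I'll draw it gently until it meets the catch, then release and hover over the gap.

```bash
python3 - <<'E'
from geo import *
import cv2
f0=None
for th in np.arange(.228,.256,.004):
    ctrl.line_to(pt(th,-.045,-.205,-.052),ori(th),vel=.06)
    o=ctrl.get_obs();f=(rz(PSI-th).T@o["wrist_force"][:2])[0]
    f0=f if f0 is None else f0
    print(round(th,3),round(f,2),door(o["eef_pos"],.205,-.045))
    if f-f0>3: break
ctrl.hold(.2)
ctrl.gripper_to(.06)
th=door(ctrl.get_obs()["eef_pos"],.205,-.045)
st("open")
ctrl.line_to(pt(th,-.045,-.205,.05),vel=.15)
ctrl.gripper_to(0)
ctrl.line_to(pt(th,.0145,-.165,.045),ori(th),vel=.15)
o=st("above")
cv2.imwrite("pics/w1.png",ctrl.snapshot("wrist"));cv2.imwrite("pics/side1.png",ctrl.snapshot("side"));cv2.imwrite("pics/scene2.png",ctrl.snapshot("scene"))
m=ctrl.camera_model("wrist");print(m)
for c in("wrist","side"):
  for n in("latch","knob"):
    print(c,n,[(d["location"],d["confidence"]) for d in ctrl.find_in(c,n)][:2])
print(th,pt(th,0,-.165,-.0315),pt(th,-.045,-.205,-.035))
E
```

```text
0.228 -0.19 0.22475541991842424
0.232 -0.11 0.22863055914859548
0.236 -0.9 0.23268334407579488
0.24 0.71 0.23570389908642547
0.244 4.08 0.23767109751286924
open t8.79 [ 0.5    -0.0159  0.1477] F [-0.26 -0.28  1.12] M [ 0.02  0.03 -0.02] w0.0600 g 0.0
above t10.85 [0.5681 0.0054 0.2447] F [-1.03 -0.63 -0.15] M [-0.01 -0.   -0.  ] w-0.0002 g 0.0
{'fx': 297.75368763525074, 'fy': 297.75368763525074, 'cx': 276.1285208340263, 'cy': 210.47287506403137, 'hand_eye': array([[ 0.0012,  0.9592,  0.2826,  0.071 ],
       [ 1.    , -0.0013,  0.0001,  0.0012],
       [ 0.0004,  0.2826, -0.9592, -0.1433],
       [ 0.    ,  0.    ,  0.    ,  1.    ]])}
wrist latch [([0.576, 0.0042, 0.1767], 0.72)]
wrist knob [([0.5651, 0.0332, 0.1816], 0.83)]
side latch [([0.5968, -0.0057, 0.1716], 0.66)]
side knob [([0.5582, 0.053, 0.1296], 0.59)]
0.24524861961455596 [0.5549 0.0098 0.1685] [ 0.5002 -0.0155  0.165 ]
```

View pics/w1.png

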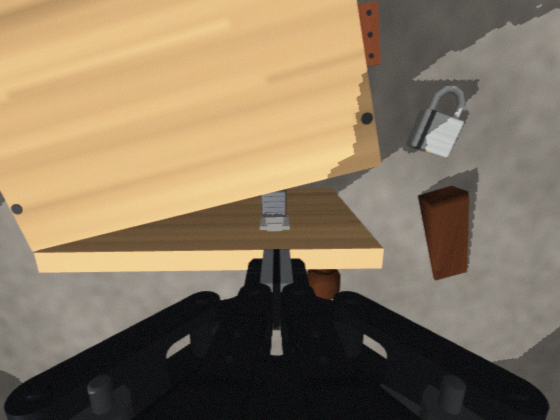

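The wrist view shows the door's inner top edge at row ~249 (columns 37 to 382), the top board's edge running from (36,250) to (380,162), and the hook at (273,205) in line with the fingers. I'll back-project those edges onto z = 0.2.

```bash
python3 - <<'E'
from geo import *
import cv2
o=ctrl.get_obs();m=ctrl.camera_model("wrist")
T=np.eye(4);T[:3,:3]=o["tcp_rot"];T[:3,3]=o["eef_pos"];T=T@m["hand_eye"]
def bp(u,v,z=.2):
    d=T[:3,:3]@[(u-m["cx"])/m["fx"],-(v-m["cy"])/m["fy"],-1];return T[:3,3]+d*(z-T[2,3])/d[2]
g=cv2.imread("pics/w1.png").astype(float).sum(2)
for u in(80,120,170,210,310,340,370):   # sharpest dark->bright change (door inner top edge), bright->dark (board edge)
    c=np.diff(cv2.GaussianBlur(g,(5,1),0)[140:262,u]);i=140.5+np.argmax(c[60:])+60;j=140.5+np.argmin(c)
    print(u,i,j,"door pt",bp(u,i)[:2],"in hinge frame",rz(PSI).T@(bp(u,i)[:2]-H),"board",rz(PSI).T@(bp(u,j)[:2]-H))
print("latch base centre col", bp(273,230,.18))
E
```

```text
80 251.5 239.5 door pt [0.5938 0.1374] in hinge frame [-0.0075 -0.0307] board [ 0.0007 -0.0345]
120 251.5 229.5 door pt [0.5858 0.111 ] in hinge frame [-0.0141 -0.0574] board [ 0.0009 -0.0636]
170 250.5 217.5 door pt [0.5766 0.0778] in hinge frame [-0.0217 -0.0911] board [ 0.0008 -0.0992]
210 250.5 207.5 door pt [0.5686 0.0514] in hinge frame [-0.0284 -0.1178] board [ 0.001  -0.1271]
310 248.5 182.5 door pt [ 0.5502 -0.0148] in hinge frame [-0.0435 -0.1848] board [ 0.0014 -0.1945]
340 248.5 160.5 door pt [ 0.5442 -0.0345] in hinge frame [-0.0485 -0.2047] board [ 0.0105 -0.2157]
370 248.5 167.5 door pt [ 0.5383 -0.0541] in hinge frame [-0.0535 -0.2247] board [ 0.0016 -0.2333]
latch base centre col [0.5635 0.0079 0.18  ]
```

```bash
cat >> geo.py <<'E'
TH=.235; XF=.016
def fz(n=6):
    a=[]
    for _ in range(n): ctrl.hold(.02); o=ctrl.get_obs(); a.append(np.r_[o["wrist_force"],o["eef_pos"][2]])
    return np.mean(a,0)
E
python3 - <<'E'
from geo import *
ctrl.line_to(pt(TH,XF,-.165,.01),ori(TH),vel=.1)
ctrl.line_to(pt(TH,XF,-.165,-.015),vel=.08)
f0=fz(10);print("base",f0)
z=-.015
while z>-.046:
    z-=.0008 if z>-.02 else .0006
    ctrl.line_to(pt(TH,XF,-.165,z),vel=.05)
    f=fz(4);d=f-f0
    if d[2]>.4: print(round(z,4),d[:3],f[3])
    if d[2]>6.5 or np.hypot(*d[:2])>6: break
st()
print(f0)
E
```

```text
base [-0.3381  0.1105  0.159   0.1854]
-0.0266 [ 0.4956 -0.5268  2.1122] 0.1735869283169689
-0.0272 [ 0.7707 -0.7657  3.6756] 0.17302356293846338
-0.0278 [ 0.918  -0.7661  4.6817] 0.17237091986505704
-0.0284 [ 1.1613 -0.665   6.0205] 0.17189768370025912
-0.029 [ 0.9413 -0.6122  6.7023] 0.1714238063239463
 t18.98 [0.5722 0.0047 0.1714] F [ 0.95 -0.5   7.43] M [-0.19 -0.12 -0.02] w-0.0000 g 3.5
[-0.3381  0.1105  0.159   0.1854]
```

```bash
python3 - <<'E'
from geo import *
f0=np.array([-.338,.11,.159,0])
for z in np.arange(-.0294,-.034,-.0004):
    ctrl.line_to(pt(TH,XF,-.165,z),vel=.05)
    d=fz(5)-f0;print(round(z,4),d)
    if d[2]>9.3: break
st()
E
```

```text
-0.0294 [ 0.2923 -1.2223  7.6644  0.1711]
-0.0298 [ 0.6158 -1.3225  7.7221  0.1708]
-0.0302 [ 0.5094 -1.44    8.3947  0.1705]
-0.0306 [ 0.0947 -1.5826  9.199   0.1702]
-0.031 [ 0.18   -1.6558 10.5524  0.1699]
 t20.64 [0.5726 0.0046 0.1699] F [-0.46 -1.47 10.6 ] M [-0.31 -0.05 -0.02] w-0.0005 g 5.2
```

```bash
python3 - <<'E'
from geo import *
f0=np.array([-.338,.11,.159,0]);z=-.031
for th in np.arange(.24,.29,.007):
    ctrl.line_to(pt(th,XF,-.165,z),ori(th),vel=.03)
    d=fz(3)-f0;h=rz(PSI-th).T@d[:2];o=ctrl.get_obs()
    print(round(th,3),"Fdoor",h,"Fz %.2f"%d[2],"z %.4f"%d[3],"tool th %.4f"%door(o["eef_pos"],.165,XF))
    if d[2]>14 or h[0]>7: break
st()
E
```

```text
0.24 Fdoor [ 0.7446 -1.1061] Fz 10.14 z 0.1700 tool th 0.2351
0.247 Fdoor [ 0.6442 -1.1571] Fz 10.13 z 0.1699 tool th 0.2424
0.254 Fdoor [ 0.8697 -0.9943] Fz 10.42 z 0.1700 tool th 0.2492
0.261 Fdoor [ 0.8624 -1.3061] Fz 10.13 z 0.1699 tool th 0.2565
0.268 Fdoor [ 0.673  -1.3452] Fz 10.21 z 0.1699 tool th 0.2635
0.275 Fdoor [ 0.7301 -1.4559] Fz 9.76 z 0.1699 tool th 0.2704
0.282 Fdoor [ 0.6604 -1.2782] Fz 9.73 z 0.1699 tool th 0.2775
0.289 Fdoor [ 0.6995 -1.1996] Fz 10.05 z 0.1699 tool th 0.2845
 t23.04 [0.5638 0.0065 0.1699] F [-0.71 -2.84 10.03] M [-0.36 -0.05 -0.03] w-0.0000 g 5.2
```

Constant Fz and a 0.7 N drag (the hinge friction) mean the door is moving freely with the finger. I'll continue past the catch.

```bash
python3 - <<'E'
from geo import *
import cv2
f0=np.array([-.338,.11,.159,0]);z=-.031
for th in np.arange(.30,.435,.012):
    ctrl.line_to(pt(th,XF,-.165,z),ori(th),vel=.04)
    d=fz(2)-f0;h=rz(PSI-th).T@d[:2]
    print(round(th,3),h,"Fz %.2f"%d[2])
    if d[2]>14 or h[0]>7: break
ctrl.hold(.2)
cv2.imwrite("pics/scene3.png",cv2.resize(ctrl.snapshot("scene")[120:280,220:380],None,fx=3.6,fy=3.6,interpolation=cv2.INTER_CUBIC))
st()
E
```

```text
0.3 [ 0.5807 -0.8396] Fz 10.38
0.312 [ 0.4782 -1.4208] Fz 10.09
0.324 [ 0.1103 -1.5202] Fz 9.99
0.336 [-0.0437 -1.1078] Fz 10.30
0.348 [-0.1838 -2.1496] Fz 10.50
0.36 [ 0.4534 -0.6517] Fz 10.23
0.372 [ 0.3535 -1.6623] Fz 10.32
0.384 [ 0.5135 -0.9302] Fz 10.17
0.396 [ 0.6419 -0.9321] Fz 11.32
0.408 [ 0.1351 -0.7648] Fz 10.97
0.42 [ 0.616  -1.4523] Fz 10.60
0.432 [-0.3119 -1.4801] Fz 11.28
 t26.69 [0.5411 0.0139 0.1698] F [-1.   -1.02 10.87] M [-0.28  0.12  0.06] w0.0000 g 5.5
```

View pics/scene3.png

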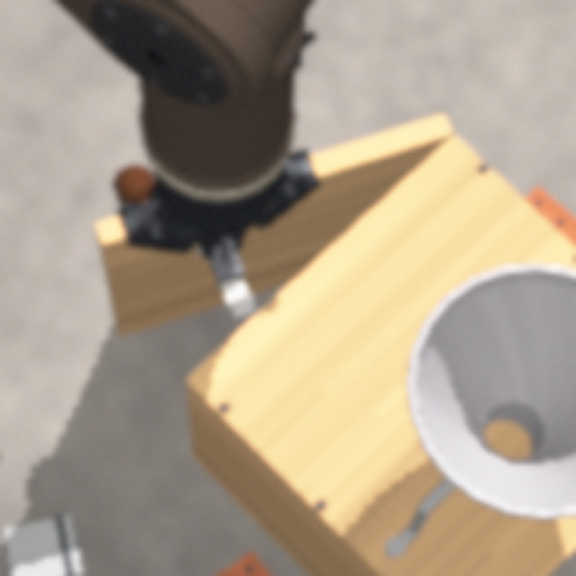

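The door stands off the catch: the barb at about (237,300) is clear of the board's edge. Next I lift off the hook and swing the door by its inner face.

```bash
python3 - <<'E'
from geo import *
ctrl.line_to(pt(.432,XF,-.165,-.012),vel=.05)
st("lift")
try:
  for th in np.arange(.5,1.221,.06):
    y=min(th,.75)
    ctrl.line_to(pt(th,XF,-.165,-.012),ori(y),vel=.08)
    o=ctrl.get_obs();print(round(th,2),"t%.1f"%o["t"],o["wrist_force"],o["joint_pos"][[0,2,6]])
    if np.linalg.norm(o["wrist_force"])>12: break
except ctrl.MotionError as e: print("ME",e)
st()
E
```

```text
lift t27.23 [0.5404 0.0139 0.1878] F [ 0.54 -0.23  0.07] M [-0.01  0.02 -0.02] w-0.0001 g 0.0
0.5 t27.5 [ 0.679   0.5397 -0.3586] [   1.6215  -12.1576 -133.9785]
0.56 t27.8 [ 1.4937 -0.7585  0.4898] [   0.7237  -11.6706 -137.6832]
0.62 t28.1 [ 0.4521 -0.4247 -0.4833] [  -0.2451  -11.2097 -141.5148]
0.68 t28.3 [ 0.1577 -0.2616 -0.9744] [  -1.2802  -10.7815 -145.4478]
0.74 t28.6 [ 0.4732 -0.5954 -0.6594] [  -2.3732  -10.3801 -149.4843]
0.8 t28.9 [ 1.2025 -0.7598  0.4335] [  -3.1944  -10.4358 -150.9924]
0.86 t29.2 [0.4971 0.557  0.8202] [  -4.066   -10.5354 -151.9929]
0.92 t29.4 [ 0.1414  0.3052 -0.4694] [  -5.1181  -10.4913 -152.9645]
0.98 t29.7 [ 0.7348  0.1208 -0.7847] [  -6.3898  -10.1834 -153.8728]
1.04 t30.0 [ 1.1548 -0.0966 -0.363 ] [  -8.0668   -9.4673 -154.7107]
1.1 t30.3 [ 0.8415  0.0646 -0.0508] [ -10.3282   -8.1248 -155.4107]
1.16 t30.5 [ 0.3649 -0.2504 -0.0405] [ -13.308    -5.9894 -155.9195]
1.22 t30.8 [-0.4627 -0.4669  0.0145] [ -16.9486   -3.1094 -156.2529]
 t30.82 [0.45   0.1032 0.188 ] F [-0.46 -0.47  0.01] M [ 0.03 -0.01  0.  ] w-0.0001 g 0.0
```

Back off the face, lift clear and look.

```bash
python3 - <<'E'
from geo import *
import cv2
ctrl.line_to(pt(1.22,XF+.008,-.165,-.010),vel=.03)
for h in(.1,.07,.04):
  try: ctrl.line_to(pt(1.22,XF+.008,-.165,h),vel=.1);break
  except ctrl.MotionError as e: print("ME",e)
for p in(np.array([.40,-.22,.30]),np.array([.45,-.2,.28])):
  try: ctrl.move_pose(p,ori(.3));break
  except ctrl.MotionError as e: print("ME",e)
st()
cv2.imwrite("pics/scene4.png",ctrl.snapshot("scene"))
for n in["padlock","hinge_a","door_stop"]:
    print(n,[(np.array(d["location"]),round(d["confidence"],2)) for d in ctrl.find_in("scene",n)])
E
```

```text
t33.71 [ 0.4005 -0.219   0.2998] F [0.07 0.17 0.76] M [ 0.03 -0.01 -0.01] w-0.0001 g 0.0
padlock [(array([ 0.5747, -0.1987,  0.0223]), 0.71)]
hinge_a [(array([ 0.7053, -0.1286,  0.0038]), 0.88)]
door_stop [(array([ 0.4382, -0.1919,  0.019 ]), 0.66)]
```

View pics/scene4.png

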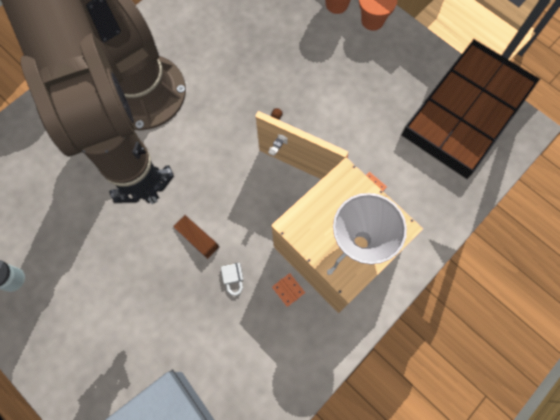

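The door stands wide open, with its top edge from about (258,116) to (346,155), roughly 66°. The bystanders are where they were and the arm is clear.

```bash
python3 - <<'E'
from geo import *
for th in(1.0,1.1,1.2,1.3): print(th,proj("scene",[pt(th,-.015,-.24,0),pt(th,0,-.24,0)]).ravel())
print(ctrl.sign_off())
E
```

```text
1.0 [248.3224 129.8494 246.6885 135.3667]
1.1 [251.9842 121.3906 249.7768 126.6813]
1.2 [256.5122 113.3787 253.7617 118.3978]
1.3 [261.8504 105.8795 258.591  110.5856]
the job is handed in; nothing more can be done
None
```

The job is handed in; no verdict came back. The door came off the catch cleanly and stands open at about 1.2 rad (about 68°), the arm is clear, and no bystander appears to have moved.

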